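# Hold a sample tube down on the vortex mixer

## Task

The orange-capped tube is next on the vortex mixer: lift the blue slip-on head off the mixing cup and set it down (no dropping) on the open bench, same way up, then take the orange-capped tube out of the rack and stand its pointed end in the bare cup. Holding the tube upright, press the spring-loaded cup down by about 5 mm, half of its travel and never to its stop, and finish while still holding it pressed like that: do not let go. Leave the other two tubes, the amber bottle and the tip box alone.

Things in the scene. Friction and masses are not known exactly. Their poses are not given: they have to be found in the camera images.
- mixer: Vortex mixer, fixed to the bench: white case on a black base, 160 (x) x 122 (y) mm, case top 112 mm above the bench; dial and rocker switch on its front (-x) face stick out to 95 mm from the origin. Origin: centre of the underside, on the bench, z up. The cup's vertical axis is 12 mm from the origin towards the front: at (-12, 0) mm in its x, y.
- cup_seat (a point): Centre of the inner floor of the black rubber mixing cup, on the cup's axis, 144 mm above the bench when the cup is up; it sinks with the cup. The cup is 45 mm wide outside, with a round mouth 37 mm wide that narrows to a floor about 26 mm wide; its rim is 18 mm above this point. At the start the blue head covers it.
- cup (a joint): How far the mixing cup is pressed down, in m: 0 = up (rest), 0.010 = at its stop. Straight vertical slide with a return spring: it begins to move at about 2.5 N and takes about 1 N more per mm (about 7.5 N at 5 mm). It springs back up when released.
- head: Blue slip-on head for small tubes: rigid disc 62 mm across, 24 mm high, black dimples on top, about 110 g. Hollow below: a skirt (inside 50 mm, 12 mm deep) loosely round the cup, not clipped; lifts straight off by 15 mm or more. Origin: centre of its underside (skirt's lower edge), z up. Starts on the cup's rim, origin 150 mm above the bench, 38 mm above the case top: free all round.
- tube: The sample tube to be mixed: closed 50 ml centrifuge tube, off-white body 29 mm in diameter, conical lower end (the lowest 18 mm taper to a flat tip 8 mm wide), ORANGE screw cap 34.5 mm in diameter over the top 14 mm; 115 mm high in all, about 50 g. Origin: centre of the tip, z along the tube towards the cap. It stands in the rack, its tip 6 mm above the bench.
- rack: Grey rack fixed to the bench, 60 (x) x 216 (y) mm, top 52 mm high, four 33 mm round holes in a row along its y at -75, -25, 25, 75 mm; its 6 mm floor carries the tubes, which stand up 69 mm above its top. Neighbours may be 50 mm apart along y, so grip across the row, fingers closing along its x. Origin: centre of the underside.
- blue_tube: Another tube of the same shape with a BLUE cap, in the rack; to be left alone. Origin: centre of the tip.
- green_tube: Another tube of the same shape with a GREEN cap, in the rack; to be left alone. Origin: centre of the tip.
- bottle: Amber reagent bottle, 70 mm in diameter, 137 mm high, blue cap; to be left alone. Origin: centre of the underside.
- tip_box: Closed pipette tip box, 86 (x) x 122 (y) x 66 mm, grey with a yellow lid; to be left alone. Origin: centre of the underside.

How it is judged:
By the outcome, as a careful person would: the job done as asked, in the order asked, and still so for the second after the job is handed in, while the arm keeps its last pose, push and grip.
It also fails if it takes over 64 s, if anything falls off the work surface, if the arm or the gripper's body presses on something with over 40 N, if the wrist force passes 120 N, or if a joint passes its speed limit or range.

## Robot

A 6-joint arm with a two-finger parallel gripper is mounted at the origin on the work surface. World frame = base frame: x ahead of the robot, y to its left, z up, the work surface at z = 0. Lengths are in m, angles in rad, forces in N, time in s.
With the tool pointing down it reaches from about 0.35 to 0.85 m from the base axis. Payload 8.1 kg.
Tool frame: the origin (TCP) lies midway between the tips of the shut fingers; the grasp point (between the pads) lies 19 mm behind it (arm.grip_depth is the z of the grasp point in the tool frame, in m); z points along the fingers, x is the direction in which the jaws open and shut, and the axes are right-handed (so a half turn about z gives the same grasp; the last joint's range is limited). The gripper opens to 93 mm and grips with 3 to 60 N. Pads are 15 mm wide; open, the fingers measure 128 mm over their backs; the gripper's body (75 mm by 188 mm) begins 65 mm behind the grasp point.
Start: joints at [-1.419, 0.13, 1.488, -0, 1.523, -0.085], TCP at [0.141, -0.583, 0.197] pointing down, gripper open.
Joint ranges: [-2.96, 2.96], [-0.89, 2.26], [0.02, 2.5], [-1.34, 4.48], [0, 2.73], [-2.66, 2.66]. Speed limits (rad/s): [2.39, 2.39, 2.79, 3.14, 3.14, 3.14].

## Interface

Orientations are given as a 3x3 rotation matrix whose columns are the frame's x, y, z axes.
In Python, from plant import arm gives the robot as it stands. The module is installed in compiled form; this text tells all that it offers.
- The arm moves only by the tool carry_out, never from a script. Its argument "targets" is one flat list of numbers, 6 for each row, row after row: the shift along the tool's x, y, z in cm, then the turn, a rotation vector about the tool's x, y, z in rad. In form: [dx, dy, dz, wx, wy, wz, dx, dy, dz, wx, wy, wz, ...]. A call has 1 to 20 rows; each row is the pose to reach, as a shift and turn from the pose commanded when the call began, along the tool's axes at that moment; what a row does not reach only later rows make up. A row lasts 1/12 s, in which the tool goes at most 41.7 mm and 7.16 degrees, less where a joint would pass 70% of its speed; a pose out of reach is approached as far as the arm can. A call with a gripper value outside its range is refused whole. "fingers" is the closure, from 0 (fully open) to 1 (shut), set as the call begins (left out, the last holds). The fingers move at their own pace and stop on an object; "newtons" is the grip in N (left out, the last holds). Time passes only in rows, so rows that repeat a pose let the fingers close. It gives the time, the measured TCP pose, the force and the opening at its end, in the units of the state.
- arm.get_obs(): the state, without advancing time (a new reading comes with each control period).
- arm.get_image(name): name is "scene" or "top"; returns a dict with "img" (420x560x3 uint8, blue, green, red), "mtx" (3x3 intrinsics, pixels), "dist" ([k1, k2, p1, p2, k3] as OpenCV has them; the pictures are not rectified), "cam_to_world" (4x4, takes a point from camera to world coordinates). Camera axes: x right, y up, looking along -z (the intrinsics and any distortion apply to the point x, -y, -z); pixel columns grow to the right and rows downward; lengths in m; the calibration is good to about 2 mm. A picture is of the moment at which its call begins. There is no depth.
- arm.close_job(): hands the job in, once; it reports no verdict.
Trained networks look in a picture, given as the dict that the camera call returned (one of the last four; its "shot" number tells which), for a name from the list of things; names that differ only in an ending like _2 or _b are one class to them, and where a whole thing is asked for, a point or a joint stands for the part that bears it (a point fixed in the world has none). Each returns a list of dicts, best first, with "confidence" (0 to 1); they miss things now and then, are a little off and sometimes report something else, mostly with a low value. They report only what shows in the picture. A call takes as long as a camera call.
- arm.spot_in(label, picture): "extent" ([left, top, right, bottom] in pixels, round what is visible of it).
- arm.masks_of(label, picture): "region" (420x560 bool, what is visible of it) and "extent" ([left, top, right, bottom] in pixels, round what is visible of it).
- arm.spot_point(label, picture): "position" ([row, column] in pixels: a listed point, or the origin of a listed thing).
The state is a dict: "clock": time; "joint_positions": joint angles; "qd": joint speeds; "joint_torque": joint torques, N m; "ee_pos": TCP position; "eef_rot": TCP orientation; "force": force on the tool from outside, world axes, zero at the start; "moment": the same for the moment, N m; "width": opening from 0.0 (shut) to 1.0 (fully open).
Only numpy, scipy, OpenCV 4.12 (cv2) and the standard library are available. Lean on these libraries where they do the work, as an engineer would, in place of code of your own. Each camera call takes 0.05 s, during which the arm holds its last target. There are 200 camera calls.

## Working session

There is one attempt and no reset: what is moved stays moved. The work goes in short steps, Python scripts to look and compute and a tool call to move; the robot and the scene stay as the last step left them, time stands still between calls to the robot, and variables do not carry over. Pictures are saved under pics/ and viewed, about 8 in all and at most 12, crops included, and the job is handed in when it is done.

Besides the shell and the picture viewer there is one more tool, called by a JSON object that holds its "fn" and its "kwargs", one argument or row to a line. carry_out: Moves the arm, as the interface text tells. Its arguments: {"type":"object","properties":{"targets":{"type":"array","items":{"type":"number"}},"fingers":{"type":"number"},"newtons":{"type":"number"}},"required":["targets"]}

```bash
mkdir -p pics; cat > h.py <<'E'
import numpy as np, cv2
from plant import arm
def ray(p,rc):
    u=cv2.undistortPoints(np.array([[[rc[1],rc[0]]]],float),np.array(p["mtx"]),np.array(p["dist"]))[0,0]
    T=np.array(p["cam_to_world"]); d=T[:3,:3]@np.array([u[0],-u[1],-1.]); return T[:3,3],d
def atz(p,rc,z):
    o,d=ray(p,rc); return o+d*(z-o[2])/d[2]
def proj(p,X):
    T=np.linalg.inv(np.array(p["cam_to_world"])); c=T[:3,:3]@np.array(X)+T[:3,3]
    c=c*[1,-1,-1]; return cv2.projectPoints(c.reshape(1,1,3),np.zeros(3),np.zeros(3),np.array(p["mtx"]),np.array(p["dist"]))[0].ravel()
E
python3 - <<'E'
from h import *
o=arm.get_obs(); print(o['ee_pos'],o['eef_rot'],o['width'],o['force'],arm.grip_depth)
Z=dict(mixer=0,head=.150,tube=.006,rack=0,blue_tube=.006,green_tube=.006,bottle=0,tip_box=0)
ims=[]
for n in("scene","top"):
    p=arm.get_image(n); cv2.imwrite(f"pics/{n}0.png",p["img"]); print(n,np.array(p["cam_to_world"])[:3,3].round(3))
    for k,z in Z.items():
        s=arm.spot_point(k,p); b=arm.spot_in(k,p)
        if s: print(k,np.round(s[0]["position"]),round(s[0]["confidence"],2),atz(p,s[0]["position"],z).round(4), b and np.round(b[0]["extent"]))
        else: print(k,'none',b and np.round(b[0]["extent"]))
E
```

```text
[ 0.14069065 -0.58262332  0.19587605] [[ 2.34618103e-01 -9.72087577e-01 -2.97476256e-04]
 [-9.72085784e-01 -2.34618243e-01  1.87330857e-03]
 [-1.89081334e-03 -1.50339662e-04 -9.99998201e-01]] 1.0021153846699355 [-0.68191879 -0.58165952  0.02088252] -0.0188
scene [1.467 0.106 0.852]
mixer [214. 358.] 0.62 [ 0.5037  0.1141 -0.    ] [327. 163. 394. 235.]
head [157. 363.] 0.74 [0.4686 0.1086 0.15  ] [352. 144. 381. 166.]
tube [195. 182.] 0.8 [ 0.5314 -0.3425  0.006 ] [170. 155. 184. 196.]
rack none [160. 174. 251. 215.]
blue_tube [203. 234.] 0.93 [ 0.5336 -0.2021  0.006 ] [226. 166. 244. 201.]
green_tube [197. 197.] 0.9 [ 0.5292 -0.3021  0.006 ] [186. 157. 204. 200.]
bottle [284. 427.] 0.93 [0.7026 0.283  0.    ] [413. 238. 450. 299.]
tip_box [294. 261.] 0.64 [ 0.8043 -0.0679  0.    ] [229. 253. 292. 312.]
top [ 0.533 -0.019  1.063]
mixer [262. 217.] 0.62 [0.4944 0.1199 0.    ] [182. 228. 252. 303.]
head [269. 215.] 0.8 [0.486  0.1046 0.15  ] [200. 256. 224. 286.]
tube [246. 390.] 0.5 [ 0.5283 -0.3489  0.006 ] [390. 239. 412. 253.]
rack [249. 362.] 0.78 [ 0.5215 -0.274   0.    ] [320. 234. 407. 260.]
blue_tube [247. 336.] 0.49 [ 0.5271 -0.2016  0.006 ] [332. 240. 351. 254.]
green_tube [245. 334.] 0.74 [ 0.5331 -0.1958  0.006 ] [375. 244. 393. 253.]
bottle [185. 160.] 0.84 [0.7077 0.2727 0.    ] [134. 167. 172. 200.]
tip_box [152. 286.] 0.56 [ 0.7919 -0.0722  0.    ] [261. 129. 311. 170.]
```

```bash
python3 - <<'E'
import cv2
a=cv2.imread('pics/scene0.png')[120:330,140:480]
cv2.imwrite('pics/s1.png',cv2.resize(a,None,fx=2.3,fy=2.3,interpolation=3))
a=cv2.imread('pics/top0.png')[110:320,110:450]
cv2.imwrite('pics/t1.png',cv2.resize(a,None,fx=2.3,fy=2.3,interpolation=3))
E
```

```text
(no output)
```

View pics/s1.png

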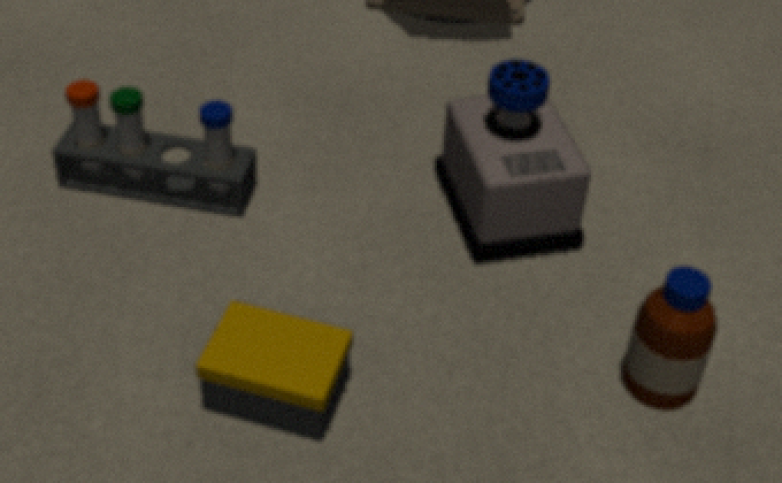

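View pics/t1.png

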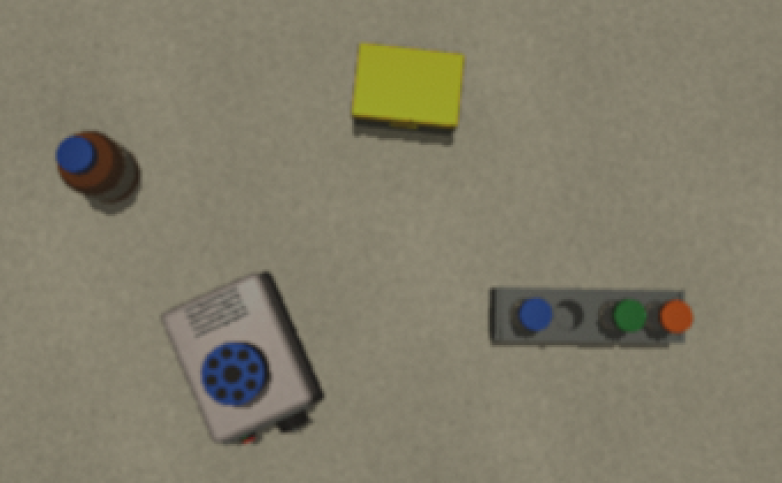

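The top view (crop) shows the orange cap at the right end of the rack (~(677,317)), then green, an empty hole, and blue. The blue head is on the mixer at ~(235,375), with the dial facing the robot. The bench between mixer and rack is clear. Next I fit the head and cap cylinders by colour in both views.

```bash
cat >> h.py <<'E'
from scipy.optimize import least_squares
def hullc(pts):
    h=cv2.convexHull(np.array(pts,np.float32).reshape(-1,1,2)); m=cv2.moments(h); return np.array([m['m10']/m['m00'],m['m01']/m['m00']]),m['m00']
def blob(p,col,box):
    hsv=cv2.cvtColor(cv2.GaussianBlur(p["img"],(3,3),0),cv2.COLOR_BGR2HSV)
    lo,hi=dict(o=((3,140,70),(16,255,255)),b=((100,120,40),(130,255,255)),g=((45,100,30),(85,255,255)))[col]
    m=cv2.inRange(hsv,lo,hi); k=np.zeros_like(m); l,t,r,b=[int(v) for v in box]; k[max(t-4,0):b+4,max(l-4,0):r+4]=m[max(t-4,0):b+4,max(l-4,0):r+4]
    n,lab,st,_=cv2.connectedComponentsWithStats(k); i=1+np.argmax(st[1:,4]); ys,xs=np.nonzero(lab==i); 
    # pixel-corner expansion
    pts=np.vstack([np.c_[xs+a,ys+b] for a in(-.5,.5) for b in(-.5,.5)]); return hullc(pts)
def cyl(p,x,y,z0,z1,R):
    a=np.linspace(0,2*np.pi,40); return hullc([proj(p,(x+R*np.cos(t),y+R*np.sin(t),z)) for t in a for z in(z0,z1)])
def fit(obs,z0,z1,R,x0):
    f=lambda q:np.concatenate([cyl(p,q[0],q[1],z0,z1,R)[0]-c for p,c in obs])
    s=least_squares(f,x0); return s.x,s.fun
E
python3 - <<'E'
from h import *
P={n:arm.get_image(n) for n in("scene","top")}
for k,col,bs,bt,z0,z1,R,x0 in[("head","b",(352,144,381,166),(194,256,230,290),.15,.174,.031,(.48,.105)),
 ("orange","o",(165,150,186,170),(390,232,418,262),.107,.121,.01725,(.53,-.35)),
 ("green","g",(186,154,206,172),(370,232,400,262),.107,.121,.01725,(.53,-.3)),
 ("blue","b",(224,160,246,180),(330,232,356,262),.107,.121,.01725,(.53,-.2))]:
    obs=[]
    for n,b in(("scene",bs),("top",bt)):
        c,a=blob(P[n],col,b); obs.append((P[n],c)); q,_=fit([(P[n],c)],z0,z1,R,x0); print(k,n,c.round(1),a,q.round(4),"expA",cyl(P[n],*q,z0,z1,R)[1])
    q,r=fit(obs,z0,z1,R,x0); print("  both",q.round(4),r.round(2))
E
```

```text
head scene [365.2 155.9] 405.5 [0.4782 0.1125] expA 536.2893911248539
head top [211.3 272.2] 570.0 [0.4792 0.1109] expA 640.3255190870259
  both [0.479  0.1116] [-0.41  0.15 -0.29  0.05]
orange scene [175.4 158.6] 100.0 [ 0.5196 -0.3503] expA 155.38345078448765
orange top [403.4 247.2] 178.0 [ 0.524  -0.3483] expA 182.07490262994543
  both [ 0.523  -0.3487] [0.11 0.85 0.19 0.41]
green scene [194.1 163.1] 124.0 [ 0.528  -0.2991] expA 157.90546791278757
green top [383.4 247.1] 158.5 [ 0.5256 -0.2987] expA 179.31390969851054
  both [ 0.5265 -0.2991] [ 0.17 -0.36  0.17 -0.35]
blue scene [233.5 168.6] 108.0 [ 0.5296 -0.1983] expA 160.14027846721
blue top [342.3 246.3] 161.0 [ 0.5301 -0.198 ] expA 173.18402674724348
  both [ 0.5299 -0.1981] [0.04 0.09 0.04 0.05]
```

```bash
cat >> h.py <<'E'
from scipy.spatial.transform import Rotation as Ro
def to(xyz,ang):
    o=arm.get_obs(); R=np.array(o['eef_rot']); d=R.T@(np.array(xyz)-o['ee_pos'])*100
    T=np.array([[np.cos(ang),np.sin(ang),0],[np.sin(ang),-np.cos(ang),0],[0,0,-1]])
    print("row",d.round(2),Ro.from_matrix(R.T@T).as_rotvec().round(3)," now",np.round(o['ee_pos'],4),"ang",round(float(np.arctan2(R[1,0],R[0,0])),3),"F",np.round(o['force'],2),"w",round(o['width'],3),"t",round(o['clock'],2))
E
python3 -c "
from h import *
to((.479,.1115,.26),-.03)"
```

```text
row [-59.61 -49.17  -6.31] [ 0.    -0.    -1.304]  now [ 0.1408 -0.5833  0.1969] ang -1.334 F [ 0.19 -0.23  0.25] w 1.0 t 1.8
```

{"fn": "carry_out", "kwargs": {
  "targets": [-2, -1, -6.3, 0, 0, -0.1, -4, -3, -6.3, 0, 0, -0.2, -59.6, -49.2, -6.3, 0, 0, -1.304, -59.6, -49.2, -6.3, 0, 0, -1.304, -59.6, -49.2, -6.3, 0, 0, -1.304, -59.6, -49.2, -6.3, 0, 0, -1.304, -59.6, -49.2, -6.3, 0, 0, -1.304, -59.6, -49.2, -6.3, 0, 0, -1.304, -59.6, -49.2, -6.3, 0, 0, -1.304, -59.6, -49.2, -6.3, 0, 0, -1.304, -59.6, -49.2, -6.3, 0, 0, -1.304, -59.6, -49.2, -6.3, 0, 0, -1.304, -59.6, -49.2, -6.3, 0, 0, -1.304, -59.6, -49.2, -6.3, 0, 0, -1.304, -59.6, -49.2, -6.3, 0, 0, -1.304, -59.6, -49.2, -6.3, 0, 0, -1.304, -59.6, -49.2, -6.3, 0, 0, -1.304, -59.6, -49.2, -6.3, 0, 0, -1.304, -59.6, -49.2, -6.3, 0, 0, -1.304, -59.6, -49.2, -6.3, 0, 0, -1.304],
  "fingers": 0
}}

```text
clock: 3.47
ee_pos: [0.4802, 0.116, 0.2597]
eef_rot: [[1.0, -0.027, 0.0], [-0.027, -1.0, 0.002], [0.0, -0.002, -1.0]]
force: [0.8, -0.2, 0.9]
width: 0.996
```

```bash
python3 -c "
from h import *
to((.479,.1115,.26),-.03);to((.479,.1115,.155),-.03)"
```

```text
row [-0.11  0.45 -0.03] [-0.002 -0.     0.003]  now [0.4802 0.116  0.2597] ang -0.027 F [ 0.83 -0.16  0.87] w 0.996 t 3.47
row [-0.11  0.47 10.47] [-0.002 -0.     0.003]  now [0.4802 0.116  0.2597] ang -0.027 F [ 0.83 -0.16  0.87] w 0.996 t 3.47
```

{"fn": "carry_out", "kwargs": {
  "targets": [0, 0, 0, 0, 0, 0, 0, 0, 0, 0, 0, 0, 0, 0, 0, 0, 0, 0]
}}

```text
clock: 3.72
ee_pos: [0.479, 0.1109, 0.2599]
eef_rot: [[1.0, -0.03, -0.0], [-0.03, -1.0, -0.0], [-0.0, 0.0, -1.0]]
force: [0.1, -0.9, 0.2]
width: 0.998
```

```bash
python3 -c "
from h import *
to((.479,.1115,.155),-.03)"
```

```text
row [ 1.000e-02 -7.000e-02  1.049e+01] [ 0.  0. -0.]  now [0.479  0.1109 0.2599] ang -0.03 F [ 0.12 -0.91  0.21] w 0.998 t 3.72
```

{"fn": "carry_out", "kwargs": {
  "targets": [0, 0, 3, 0, 0, 0, 0, 0, 6, 0, 0, 0, 0, 0, 8.5, 0, 0, 0, 0, 0, 10, 0, 0, 0, 0, 0, 10.5, 0, 0, 0, 0, 0, 10.5, 0, 0, 0, 0, 0, 10.5, 0, 0, 0]
}}

```text
clock: 4.3
ee_pos: [0.4796, 0.1107, 0.1561]
eef_rot: [[1.0, -0.031, 0.001], [-0.031, -1.0, 0.0], [0.001, -0.0, -1.0]]
force: [0.7, -0.7, 0.8]
width: 1.003
```

{"fn": "carry_out", "kwargs": {
  "targets": [0, 0, 0, 0, 0, 0, 0, 0, 0, 0, 0, 0, 0, 0, 0, 0, 0, 0, 0, 0, 0, 0, 0, 0, 0, 0, 0, 0, 0, 0, 0, 0, 0, 0, 0, 0, 0, 0, 0, 0, 0, 0, 0, 0, 0, 0, 0, 0],
  "fingers": 1,
  "newtons": 20
}}

```text
clock: 4.97
ee_pos: [0.4792, 0.1116, 0.1549]
eef_rot: [[1.0, -0.03, -0.0], [-0.03, -1.0, -0.0], [-0.0, 0.0, -1.0]]
force: [-0.5, -0.8, 0.8]
width: 0.479
```

{"fn": "carry_out", "kwargs": {
  "targets": [0, 0, 0, 0, 0, 0, 0, 0, 0, 0, 0, 0, 0, 0, 0, 0, 0, 0]
}}

```text
clock: 5.22
ee_pos: [0.4792, 0.1116, 0.1549]
eef_rot: [[1.0, -0.03, -0.0], [-0.03, -1.0, 0.0], [-0.0, 0.0, -1.0]]
force: [-0.6, 1.4, 0.3]
width: 0.261
```

```bash
python3 - <<'E'
from h import *
to((.479,.1115,.25),-.03)
for n,b in(("scene",(310,90,430,210)),("top",(140,190,300,330))):
    p=arm.get_image(n); a=p["img"][b[1]:b[3],b[0]:b[2]]; cv2.imwrite(f"pics/g_{n}.png",a)
a=cv2.imread("pics/g_scene.png");b=cv2.imread("pics/g_top.png")
cv2.imwrite("pics/g.png",np.hstack([cv2.resize(a,(390,390),interpolation=3),cv2.resize(b,(400,390),interpolation=3)]))
E
```

```text
row [-0.02  0.01 -9.51] [0. 0. 0.]  now [0.4792 0.1116 0.1549] ang -0.03 F [-0.63  1.38  0.31] w 0.261 t 5.22
```

View pics/g.png

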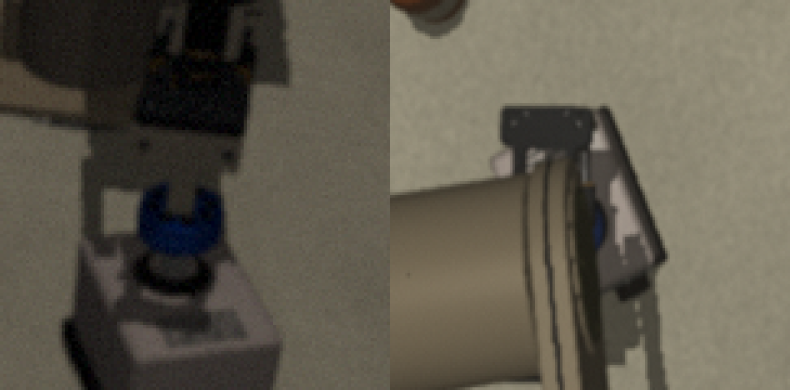

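The gripper is above the mixer and the head is still on the cup. The visible finger ends around crop (180,222), partway down the head, but the opening reads 0.26. I'll project the model to work out where the fingertips are.

```bash
python3 - <<'E'
from h import *
p=arm.get_image("scene")
f=lambda X:((proj(p,X)-[310,90])*3.25).round(0)
for x in(.479,.491,.51): print(x,[(z,f((x,.1116,z))) for z in(.15,.155,.165,.174,.18)])
print("top far/near edge",f((.448,.1116,.174)),f((.510,.1116,.174)))
print([(s.get('confidence'),s['position']) for s in arm.spot_point('head',p)]); to((.479,.1115,.25),-.03)
c,a=blob(p,'b',(345,135,390,172)); print(((c-[310,90])*3.25).round(),a, arm.get_obs()['joint_torque'])
E
```

```text
0.479 [(0.15, array([176., 228.])), (0.155, array([177., 222.])), (0.165, array([178., 211.])), (0.174, array([180., 201.])), (0.18, array([181., 194.]))]
0.491 [(0.15, array([175., 237.])), (0.155, array([176., 232.])), (0.165, array([177., 220.])), (0.174, array([179., 210.])), (0.18, array([180., 203.]))]
0.51 [(0.15, array([173., 253.])), (0.155, array([173., 247.])), (0.165, array([175., 236.])), (0.174, array([177., 225.])), (0.18, array([178., 219.]))]
top far/near edge [183. 177.] [177. 225.]
[(0.82, [158.5, 360.6])]
row [-0.02  0.   -9.51] [-0.  0.  0.]  now [0.4792 0.1115 0.1549] ang -0.03 F [0.46 0.08 0.36] w 0.087 t 5.42
[176. 233.] 108.0 [ 2.29640311e-03 -4.11291718e+01 -4.84809709e+01  7.93098053e-02
  3.99406767e-03  3.64186155e-05]
```

```bash
python3 - <<'E'
from h import *
p=arm.get_image("scene"); a=p["img"][100:190,330:400].copy()
a=cv2.resize(a,None,fx=6.5,fy=6.5,interpolation=cv2.INTER_CUBIC)
a=np.clip(a.astype(float)*2.2,0,255).astype(np.uint8)
for x in (.4792,):
  for z in(.155,.174,.2):
    u=(proj(p,(x,.1115,z))-[330,100])*6.5+3; cv2.drawMarker(a,(int(u[0]),int(u[1])),(0,0,255),0,12,1)
cv2.imwrite("pics/g2.png",a); to((.479,.1115,.25),-.03)
E
```

```text
row [-0.02  0.   -9.51] [ 0.  0. -0.]  now [0.4792 0.1115 0.1549] ang -0.03 F [-0.18 -0.29  1.01] w 0.048 t 5.47
```

View pics/g2.png

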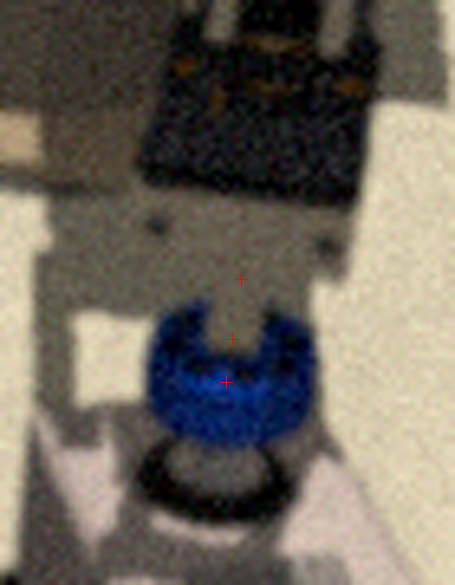

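The fingertips are just above the head's top. The red mark at z=.174 lies at the tip edge and the head hasn't moved, so the tips sit roughly 20 mm higher than the TCP reading says. I'll open, go 2 cm lower and close again, watching the forces.

{"fn": "carry_out", "kwargs": {
  "targets": [0, 0, -1, 0, 0, 0, 0, 0, -1, 0, 0, 0, 0, 0, -1, 0, 0, 0, 0, 0, -1, 0, 0, 0, 0, 0, -1, 0, 0, 0, 0, 0, -1, 0, 0, 0, 0, 0, -1, 0, 0, 0, 0, 0, -1, 0, 0, 0, 0, 0, -1, 0, 0, 0, 0, 0, -1, 0, 0, 0, 0, 0, -1, 0, 0, 0, 0, 0, -1, 0, 0, 0, 0, 0, -1, 0, 0, 0, 0, 0, -1, 0, 0, 0, 0, 0, -1, 0, 0, 0],
  "fingers": 0
}}

```text
clock: 6.72
ee_pos: [0.4792, 0.1115, 0.1649]
eef_rot: [[1.0, -0.03, -0.0], [-0.03, -1.0, 0.0], [-0.0, -0.0, -1.0]]
force: [0.4, -0.4, 0.2]
width: 0.992
```

{"fn": "carry_out", "kwargs": {
  "targets": [0, 0, 1, 0, 0, 0, 0, 0, 2, 0, 0, 0, 0, 0, 2.5, 0, 0, 0, 0, 0, 3, 0, 0, 0, 0, 0, 3, 0, 0, 0, 0, 0, 3, 0, 0, 0]
}}

```text
clock: 7.22
ee_pos: [0.4788, 0.1115, 0.1343]
eef_rot: [[1.0, -0.03, -0.001], [-0.03, -1.0, -0.0], [-0.001, 0.0, -1.0]]
force: [0.6, -0.3, 0.3]
width: 0.994
```

{"fn": "carry_out", "kwargs": {
  "targets": [0, 0, 0, 0, 0, 0, 0, 0, 0, 0, 0, 0, 0, 0, 0, 0, 0, 0, 0, 0, 0, 0, 0, 0, 0, 0, 0, 0, 0, 0, 0, 0, 0, 0, 0, 0, 0, 0, 0, 0, 0, 0, 0, 0, 0, 0, 0, 0],
  "fingers": 1,
  "newtons": 15
}}

```text
clock: 7.88
ee_pos: [0.4794, 0.1116, 0.1352]
eef_rot: [[1.0, -0.03, 0.0], [-0.03, -1.0, 0.0], [0.0, -0.0, -1.0]]
force: [-0.1, -0.7, 2.0]
width: 0.668
```

{"fn": "carry_out", "kwargs": {
  "targets": [0, 0, -0.5, 0, 0, 0, 0, 0, -1.2, 0, 0, 0, 0, 0, -2.5, 0, 0, 0, 0, 0, -4.5, 0, 0, 0, 0, 0, -7, 0, 0, 0, 0, 0, -9, 0, 0, 0, -0.2, 1, -10, 0, 0, 0, -0.6, 3, -10, 0, 0, 0, -1.1, 6, -10, 0, 0, 0, -1.7, 9, -10, 0, 0, 0, -2.3, 12, -10, 0, 0, 0, -2.8, 15, -10, 0, 0, 0, -3.2, 17, -10, 0, 0, 0, -3.4, 18.2, -10, 0, 0, 0, -3.4, 18.2, -10, 0, 0, 0, -3.4, 18.2, -10, 0, 0, 0, -3.4, 18.2, -10, 0, 0, 0]
}}

```text
clock: 9.3
ee_pos: [0.4397, -0.0692, 0.2351]
eef_rot: [[1.0, -0.03, 0.0], [-0.03, -1.0, 0.0], [0.0, -0.0, -1.0]]
force: [0.6, 0.6, -1.5]
width: 0.666
```

```bash
python3 - <<'E'
from h import *
to((.44,-.07,-.012),-.03)
p=arm.get_image("scene"); u=proj(p,(.44,-.07,.23)); a=p["img"][60:240,200:420]
m=arm.spot_in("head",p); print(u,m and (m[0]["extent"],m[0]["confidence"]))
X=np.array(arm.get_obs()["ee_pos"])+[0,0,.0148]; print("pred ext",[(cyl(p,X[0],X[1],X[2]+d,X[2]+d+.024,.031)[0]).round(1) for d in(-.02,0,.02)], arm.get_obs()['force'])
cv2.imwrite("pics/l.png",np.clip(cv2.resize(a,None,fx=3.3,fy=3.3,interpolation=3)*1.6,0,255).astype(np.uint8))
E
```

```text
row [ 0.03  0.09 24.71] [-0. -0. -0.]  now [ 0.4397 -0.0692  0.2351] ang -0.03 F [ 0.55  0.62 -1.49] w 0.666 t 9.3
[292.80510682 114.03998693] ([278.4, 91.0, 310.0, 111.2], 0.84)
pred ext [array([293.5, 109.8]), array([293.6, 102.2]), array([293.8,  94.5])] [ 1.30812742 -0.24653136 -1.46922911]
```

View pics/l.png

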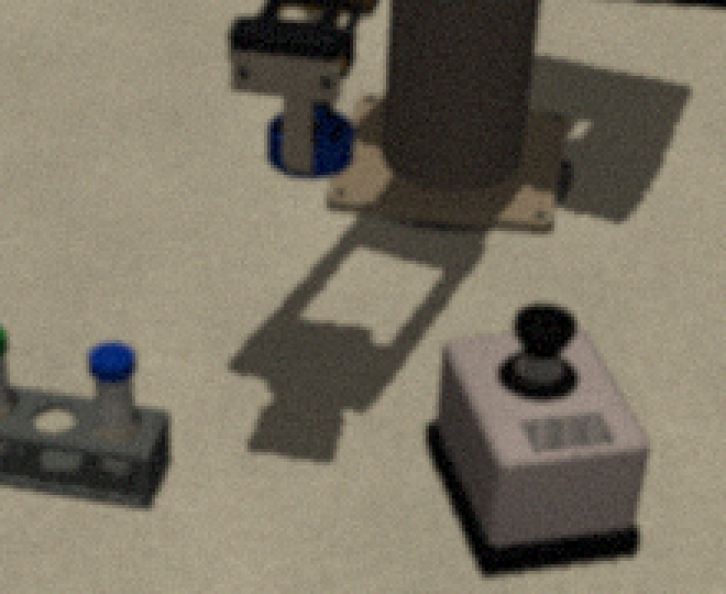

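The head is in the grip at crop (310,140), the cup is bare, and the fingertips reach almost to the head's lower edge. Lowering it to the bench.

{"fn": "carry_out", "kwargs": {
  "targets": [0, 0, 1, 0, 0, 0, 0, 0, 3, 0, 0, 0, 0, 0, 6, 0, 0, 0, 0, 0, 9, 0, 0, 0, 0, 0, 12, 0, 0, 0, 0, 0, 15, 0, 0, 0, 0, 0, 18, 0, 0, 0, 0, 0, 20.5, 0, 0, 0, 0, 0, 22.5, 0, 0, 0, 0, 0, 23.7, 0, 0, 0, 0, 0, 24.2, 0, 0, 0, 0, 0, 24.4, 0, 0, 0, 0, 0, 24.4, 0, 0, 0, 0, 0, 24.4, 0, 0, 0, 0, 0, 24.4, 0, 0, 0]
}}

```text
clock: 10.65
ee_pos: [0.4409, -0.0696, -0.0079]
eef_rot: [[1.0, -0.03, 0.002], [-0.03, -1.0, -0.001], [0.002, 0.001, -1.0]]
force: [0.4, 0.4, -1.4]
width: 0.667
```

{"fn": "carry_out", "kwargs": {
  "targets": [0, 0, 0.1, 0, 0, 0, 0, 0, 0.2, 0, 0, 0, 0, 0, 0.3, 0, 0, 0, 0, 0, 0.35, 0, 0, 0, 0, 0, 0.35, 0, 0, 0]
}}

```text
clock: 11.07
ee_pos: [0.4397, -0.0694, -0.0127]
eef_rot: [[1.0, -0.03, -0.0], [-0.03, -1.0, 0.0], [-0.0, -0.0, -1.0]]
force: [-0.4, 0.7, -0.8]
width: 0.667
```

{"fn": "carry_out", "kwargs": {
  "targets": [0, 0, 0.07, 0, 0, 0, 0, 0, 0.13, 0, 0, 0, 0, 0, 0.17, 0, 0, 0, 0, 0, 0.17, 0, 0, 0, 0, 0, 0.17, 0, 0, 0]
}}

```text
clock: 11.48
ee_pos: [0.4397, -0.0693, -0.0143]
eef_rot: [[1.0, -0.03, -0.0], [-0.03, -1.0, 0.0], [-0.0, -0.0, -1.0]]
force: [0.3, -0.1, -1.1]
width: 0.663
```

{"fn": "carry_out", "kwargs": {
  "targets": [0, 0, 0.05, 0, 0, 0, 0, 0, 0.08, 0, 0, 0, 0, 0, 0.08, 0, 0, 0, 0, 0, 0.08, 0, 0, 0]
}}

```text
clock: 11.82
ee_pos: [0.4399, -0.0694, -0.0149]
eef_rot: [[1.0, -0.03, 0.0], [-0.03, -1.0, -0.0], [0.0, 0.0, -1.0]]
force: [-2.3, -0.1, 2.8]
width: 0.666
```

Contact: the force turned to +2.8 N at the predicted height. Releasing, then rising.

{"fn": "carry_out", "kwargs": {
  "targets": [0, 0, 0, 0, 0, 0, 0, 0, 0, 0, 0, 0, 0, 0, 0, 0, 0, 0, 0, 0, 0, 0, 0, 0, 0, 0, 0, 0, 0, 0, 0, 0, 0, 0, 0, 0],
  "fingers": 0
}}

```text
clock: 12.32
ee_pos: [0.4398, -0.0694, -0.0151]
eef_rot: [[1.0, -0.03, -0.0], [-0.03, -1.0, 0.0], [-0.0, -0.0, -1.0]]
force: [-0.1, -0.1, 0.0]
width: 0.99
```

{"fn": "carry_out", "kwargs": {
  "targets": [0, 0, -1, 0, 0, 0, 0, 0, -3, 0, 0, 0, 0, 0, -6, 0, 0, 0, 0, 0, -10, 0, 0, 0, 0, 0, -14, 0, 0, 0, 0, 0, -18, 0, 0, 0, 0, 0, -20, 0, 0, 0, 0, 0, -20, 0, 0, 0, 0, 0, -20, 0, 0, 0, 0, 0, -20, 0, 0, 0]
}}

```text
clock: 13.15
ee_pos: [0.4392, -0.0692, 0.1843]
eef_rot: [[1.0, -0.03, -0.001], [-0.03, -1.0, 0.0], [-0.001, -0.0, -1.0]]
force: [-0.4, -0.2, -0.5]
width: 0.998
```

```bash
python3 - <<'E'
from h import *
to((.524,-.3487,.18),-.03)
p=arm.get_image("scene"); b=arm.spot_in("head",p); print(b and b[0]["extent"])
if b:
    c,a=blob(p,'b',b[0]["extent"]); print(fit([(p,c)],0,.024,.031,(.44,-.07)),a,cyl(p,.44,-.07,0,.024,.031))
E
```

```text
row [ 9.31 27.68  0.41] [-0.     0.001 -0.   ]  now [ 0.4392 -0.0692  0.1843] ang -0.03 F [-0.41 -0.17 -0.46] w 0.998 t 13.15
[280.1, 175.8, 302.7, 192.2]
(array([ 0.42057263, -0.07402741]), array([2.48203548e-07, 4.08554939e-07])) 56.5 (array([291.12745036, 185.45551813]), 425.6140063451603)
```

{"fn": "carry_out", "kwargs": {
  "targets": [0.5, 1.5, 0, 0, 0, 0, 1.5, 4.5, 0, 0, 0, 0, 2.7, 8, 0, 0, 0, 0, 3.9, 11.5, 0, 0, 0, 0, 5, 15, 0, 0, 0, 0, 6.2, 18.5, 0, 0, 0, 0, 7.4, 22, 0, 0, 0, 0, 8.4, 25, 0, 0, 0, 0, 9, 27, 0, 0, 0, 0, 9.3, 27.7, 0, 0, 0, 0, 9.3, 27.7, 0, 0, 0, 0, 9.3, 27.7, 0, 0, 0, 0, 9.3, 27.7, 0, 0, 0, 0, 9.3, 27.7, 0, 0, 0, 0]
}}

```text
clock: 14.42
ee_pos: [0.5244, -0.3475, 0.185]
eef_rot: [[1.0, -0.029, -0.0], [-0.029, -1.0, 0.0], [-0.0, -0.0, -1.0]]
force: [-0.0, -1.0, 0.4]
width: 0.999
```

```bash
python3 - <<'E'
from h import *
to((.524,-.3487,.045),-.03)
p=arm.get_image("scene"); a=p["img"][90:220,130:330]
cv2.imwrite("pics/r.png",np.clip(cv2.resize(a,None,fx=4,fy=4,interpolation=3)*1.5,0,255).astype(np.uint8))
E
```

```text
row [-0.04  0.12 14.  ] [-0.     0.     0.001]  now [ 0.5244 -0.3475  0.185 ] ang -0.029 F [-0.01 -1.04  0.38] w 0.999 t 14.42
```

View pics/r.png

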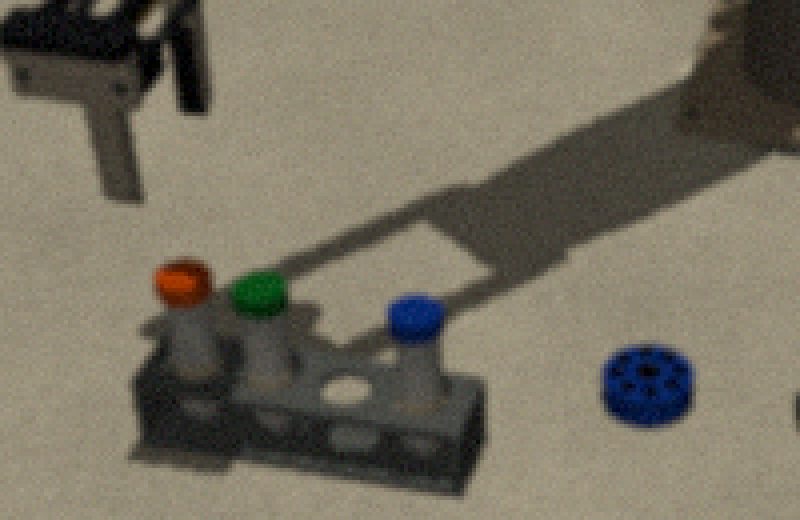

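The head sits upright on the bench at crop (648,385), and the open gripper is above the orange tube. The near fingertip is at crop (122,200) and the far one at (195,110), which I'll use to check the height offset.

```bash
python3 - <<'E'
from h import *
p=arm.get_image("scene")
for s in(1,-1):
  for z in(.18,.195,.205,.215): print(s,z,[((proj(p,(.5244+s*dx,-.3487-s*dx*.03,z))-[130,90])*4).round(0) for dx in(.048,.062)])
E
```

```text
1 0.18 [array([134., 234.]), array([124., 248.])]
1 0.195 [array([130., 212.]), array([120., 226.])]
1 0.205 [array([127., 198.]), array([117., 211.])]
1 0.215 [array([125., 183.]), array([115., 196.])]
-1 0.18 [array([196., 147.]), array([205., 135.])]
-1 0.195 [array([193., 126.]), array([202., 114.])]
-1 0.205 [array([191., 112.]), array([199., 100.])]
-1 0.215 [array([189.,  97.]), array([197.,  86.])]
```

The tips are about 21 mm above the reported TCP, same as before. Descending to reported z = 0.045.

{"fn": "carry_out", "kwargs": {
  "targets": [0, 0, 1, 0, 0, 0, 0, 0.1, 3, 0, 0, 0, 0, 0.1, 5.5, 0, 0, 0, 0, 0.1, 8.5, 0, 0, 0, 0, 0.1, 11, 0, 0, 0, 0, 0.1, 13, 0, 0, 0, 0, 0.1, 13.8, 0, 0, 0, 0, 0.1, 14, 0, 0, 0, 0, 0.1, 14, 0, 0, 0, 0, 0.1, 14, 0, 0, 0]
}}

```text
clock: 15.35
ee_pos: [0.5253, -0.3507, 0.0466]
eef_rot: [[1.0, -0.03, 0.002], [-0.03, -1.0, -0.001], [0.002, 0.001, -1.0]]
force: [0.3, -1.3, 1.0]
width: 1.003
```

{"fn": "carry_out", "kwargs": {
  "targets": [0, 0, 0, 0, 0, 0, 0, 0, 0, 0, 0, 0, 0, 0, 0, 0, 0, 0, 0, 0, 0, 0, 0, 0, 0, 0, 0, 0, 0, 0, 0, 0, 0, 0, 0, 0, 0, 0, 0, 0, 0, 0, 0, 0, 0, 0, 0, 0, 0, 0, 0, 0, 0, 0, 0, 0, 0, 0, 0, 0, 0, 0, 0, 0, 0, 0, 0, 0, 0, 0, 0, 0, 0, 0, 0, 0, 0, 0],
  "fingers": 1,
  "newtons": 25
}}

```text
clock: 16.43
ee_pos: [0.5244, -0.35, 0.0449]
eef_rot: [[1.0, -0.03, -0.0], [-0.03, -1.0, 0.0], [-0.0, -0.0, -1.0]]
force: [-0.3, 0.7, -0.8]
width: 0.365
```

{"fn": "carry_out", "kwargs": {
  "targets": [0, 0, 0, 0, 0, 0, 0, 0, 0, 0, 0, 0, 0, 0, 0, 0, 0, 0, 0, 0, 0, 0, 0, 0]
}}

```text
clock: 16.77
ee_pos: [0.5244, -0.35, 0.0449]
eef_rot: [[1.0, -0.03, -0.0], [-0.03, -1.0, 0.0], [-0.0, -0.0, -1.0]]
force: [-0.6, -0.3, -0.5]
width: 0.363
```

The opening of 0.363 (about 33.8 mm) suggests the pads are on the cap rather than the 29 mm body. Looking before lifting.

```bash
python3 - <<'E'
from h import *
o=[]
for n,b in(("scene",(130,110,230,230)),("top",(340,190,460,310))):
    p=arm.get_image(n); a=p["img"][b[1]:b[3],b[0]:b[2]]; o.append(cv2.resize(np.clip(a*1.6,0,255).astype(np.uint8),(int(400*(b[2]-b[0])/(b[3]-b[1])*1.25),500),interpolation=3))
cv2.imwrite("pics/q.png",np.hstack(o)[:, :800]); print(o[0].shape,arm.get_obs()['width'])
E
```

```text
(500, 416, 3) 0.363998048280659
```

View pics/q.png

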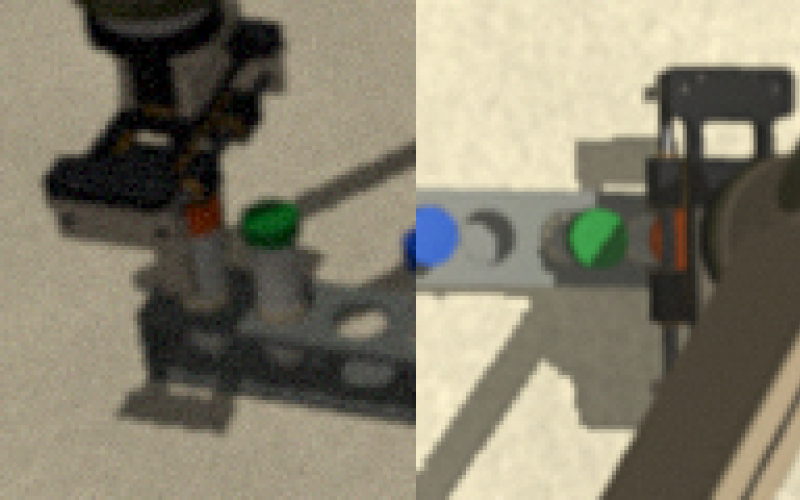

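```bash
python3 - <<'E'
from h import *
p=arm.get_image("scene"); b=(135,120,205,220); s=6
a=cv2.resize(np.clip(p["img"][b[1]:b[3],b[0]:b[2]]*2.0,0,255).astype(np.uint8),None,fx=s,fy=s,interpolation=3)
P=lambda X:tuple(int(v) for v in (proj(p,X)-b[:2]+.5)*s)
raw=a.copy()
t=np.linspace(0,6.3,30)
for z in(.107,.121):cv2.polylines(a,[np.array([P((.524+.01725*np.cos(k),-.3487+.01725*np.sin(k),z)) for k in t])],True,(0,255,255),1)
x=.5244+.017
cv2.polylines(a,[np.array([P((x+.005,-.35+dy,z)) for dy,z in((-.0075,.066),(.0075,.066),(.0075,.11),(-.0075,.11))])],True,(0,0,255),1)
cv2.imwrite("pics/q2.png",np.hstack([raw,a])[:600,:800] if raw.shape[1]<=400 else np.hstack([raw[:,:400],a[:,:400]]))
E
```

```text
(no output)
```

View pics/q2.png

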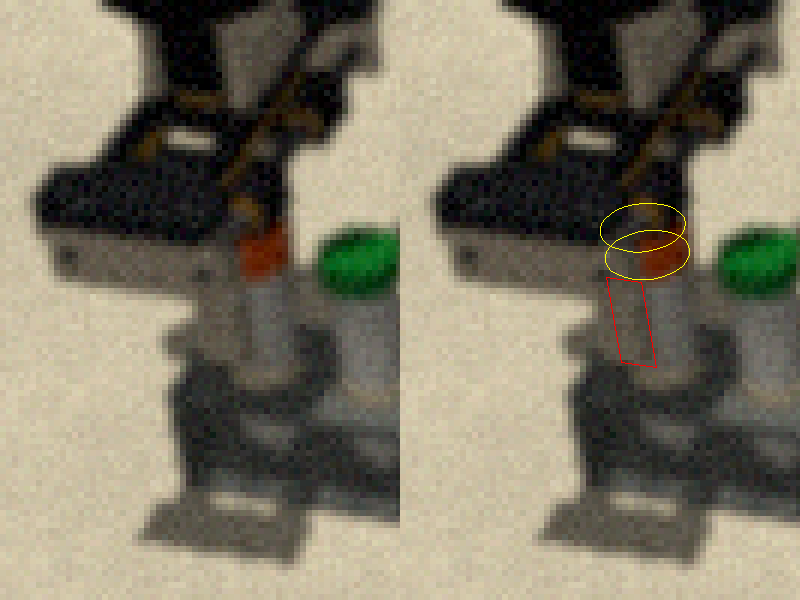

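The overlay matches: the fingers straddle the tube, but they touch its cap above the pads. I'll regrip with the pads centred on the cap, 2.9 cm higher.

{"fn": "carry_out", "kwargs": {
  "targets": [0, 0, 0, 0, 0, 0, 0, 0, 0, 0, 0, 0, 0, 0, 0, 0, 0, 0, 0, 0, -0.5, 0, 0, 0, 0, 0, -1.5, 0, 0, 0, 0, 0, -2.5, 0, 0, 0, 0, 0, -2.9, 0, 0, 0, 0, 0, -2.9, 0, 0, 0, 0, 0, -2.9, 0, 0, 0],
  "fingers": 0.35
}}

```text
clock: 17.67
ee_pos: [0.5249, -0.3504, 0.0749]
eef_rot: [[1.0, -0.03, 0.001], [-0.03, -1.0, -0.001], [0.001, 0.001, -1.0]]
force: [-0.3, -0.1, 0.4]
width: 0.652
```

{"fn": "carry_out", "kwargs": {
  "targets": [0, 0, 0, 0, 0, 0, 0, 0, 0, 0, 0, 0, 0, 0, 0, 0, 0, 0, 0, 0, 0, 0, 0, 0, 0, 0, 0, 0, 0, 0, 0, 0, 0, 0, 0, 0, 0, 0, 0, 0, 0, 0, 0, 0, 0, 0, 0, 0],
  "fingers": 1,
  "newtons": 35
}}

```text
clock: 18.33
ee_pos: [0.5244, -0.35, 0.0738]
eef_rot: [[1.0, -0.03, -0.0], [-0.03, -1.0, 0.0], [-0.0, -0.0, -1.0]]
force: [-0.4, -0.4, -0.4]
width: 0.36
```

{"fn": "carry_out", "kwargs": {
  "targets": [0, 0, -0.5, 0, 0, 0, 0, 0, -1.5, 0, 0, 0, 0, 0, -3, 0, 0, 0, 0, 0, -5, 0, 0, 0, 0, 0, -7.5, 0, 0, 0, 0, 0, -10, 0, 0, 0, 0, 0, -13, 0, 0, 0, 0, 0, -16, 0, 0, 0, 0, 0, -18.5, 0, 0, 0, 0, 0, -20.5, 0, 0, 0, 0, 0, -21, 0, 0, 0, 0, 0, -21, 0, 0, 0, 0, 0, -21, 0, 0, 0]
}}

```text
clock: 19.42
ee_pos: [0.5243, -0.3499, 0.2834]
eef_rot: [[1.0, -0.03, -0.0], [-0.03, -1.0, 0.0], [-0.0, -0.0, -1.0]]
force: [0.5, 0.3, -1.2]
width: 0.363
```

```bash
python3 - <<'E'
from h import *
to((.479,.1115,.285),-.03)
E
```

```text
row [ -5.91 -45.99  -0.15] [-0.  0. -0.]  now [ 0.5243 -0.3499  0.2834] ang -0.03 F [ 0.53  0.26 -1.23] w 0.363 t 19.42
```

Weight is there. Moving over the cup.

{"fn": "carry_out", "kwargs": {
  "targets": [-0.1, -1, 0, 0, 0, 0, -0.4, -3, 0, 0, 0, 0, -0.8, -6, 0, 0, 0, 0, -1.2, -9, 0, 0, 0, 0, -1.5, -12, 0, 0, 0, 0, -1.9, -15, 0, 0, 0, 0, -2.3, -18, 0, 0, 0, 0, -2.7, -21, 0, 0, 0, 0, -3.1, -24, 0, 0, 0, 0, -3.5, -27, 0, 0, 0, 0, -3.9, -30, 0, 0, 0, 0, -4.2, -33, 0, 0, 0, 0, -4.6, -36, 0, 0, 0, 0, -5, -39, 0, 0, 0, 0, -5.4, -42, 0, 0, 0, 0, -5.7, -44, 0, 0, 0, 0, -5.8, -45.4, 0, 0, 0, 0, -5.9, -46, 0, 0, 0, 0, -5.9, -46, 0, 0, 0, 0, -5.9, -46, 0, 0, 0, 0]
}}

```text
clock: 21.08
ee_pos: [0.4786, 0.1114, 0.2829]
eef_rot: [[1.0, -0.029, -0.002], [-0.029, -1.0, -0.001], [-0.002, 0.001, -1.0]]
force: [-0.1, -0.0, 0.7]
width: 0.358
```

```bash
python3 - <<'E'
from h import *
to((.479,.1115,.2118),-.03)
o=[]
p=arm.get_image("scene"); b=(325,95,405,195); s=6
a=cv2.resize(np.clip(p["img"][b[1]:b[3],b[0]:b[2]]*2.0,0,255).astype(np.uint8),None,fx=s,fy=s,interpolation=3)[:,:480]
X=np.array(arm.get_obs()["ee_pos"]); r=a.copy()
P=lambda X:tuple(int(v) for v in (proj(p,X)-b[:2]+.5)*s)
t=np.linspace(0,6.3,30); zt=X[2]-.0678; print(zt)
def ring(cx,cy,z,R,c):cv2.polylines(a,[np.array([P((cx+R*np.cos(k),cy+R*np.sin(k),z)) for k in t])],True,c,1)
ring(X[0],X[1],zt,.004,(0,0,255));ring(X[0],X[1],zt+.018,.0145,(0,0,255));ring(X[0],X[1],zt+.101,.01725,(0,0,255))
ring(.479,.1115,.162,.0225,(0,255,0));ring(.479,.1115,.162,.0185,(0,255,0))
cv2.imwrite("pics/c.png",np.hstack([r[:,40:440],a[:,40:440]]))
E
```

```text
row [ 0.05 -0.02  7.11] [0.001 0.002 0.001]  now [0.4786 0.1114 0.2829] ang -0.029 F [-0.06 -0.05  0.69] w 0.358 t 21.08
0.215365737755518
```

View pics/c.png

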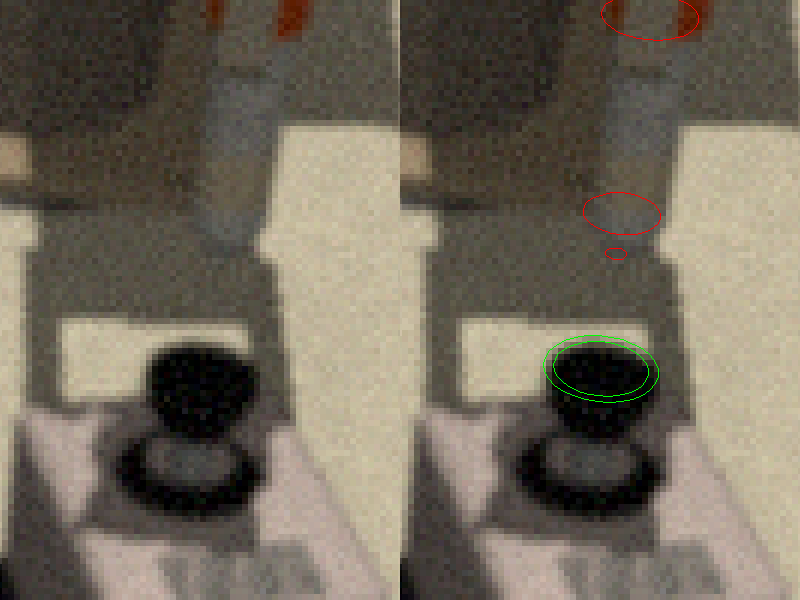

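The tube hangs upright above the bare cup. It sits about 10 px (3–4 mm) to the right, towards +y, of the hand axis, while the cup matches its outline. I'll measure that numerically before descending.

```bash
python3 - <<'E'
from h import *
X=np.array(arm.get_obs()["ee_pos"]); zt=X[2]-.0678
p=arm.get_image("scene")
for lab in("tube","cup"):
    r=arm.masks_of(lab,p)
    if not r: print(lab,None); continue
    m=r[0]["region"]; print(lab,r[0]["confidence"],np.round(r[0]["extent"]),m.sum())
    if lab=="tube":
        for z in(.01,.02,.035,.05,.065,.08):
            u=proj(p,(X[0],X[1],zt+z)); row=int(round(u[1])); c=np.nonzero(m[row])[0]
            if len(c): print(z,"pred col",u[0].round(2),"mask",c.min(),c.max(),(c.min()+c.max())/2, "px/mm",(proj(p,(X[0],X[1]+.01,zt+z))[0]-u[0]).round(2)/10)
hs=cv2.cvtColor(p["img"],cv2.COLOR_BGR2GRAY)[148:175,340:375]
m=cv2.morphologyEx((cv2.GaussianBlur(hs,(3,3),0)<22).astype(np.uint8),2,np.ones((2,2)))
n,l,st,c=cv2.connectedComponentsWithStats(m); i=1+np.argmax(st[1:,4]) if n>1 else 0; print("cup dark",st[1:,:]+[340,148,0,0,0],c[1:]+[340,148])
print("pred rim",proj(p,(.479,.1115,.162)),proj(p,(.479,.1115,.150)))
for z in (.162,): print([proj(p,(.479,.1115+d,z)).round(1) for d in(-.0225,.0225)])
g=cv2.GaussianBlur(hs,(3,3),0)
for rr in(155,157,159,161):print(rr,g[rr-148])
E
```

```text
tube 0.63 [363.  91. 384. 139.] 453
0.01 pred col 367.7 mask 364 374 369.0 px/mm 0.442
0.02 pred col 368.24 mask 363 375 369.0 px/mm 0.445
0.035 pred col 369.06 mask 364 377 370.5 px/mm 0.449
0.05 pred col 369.9 mask 364 377 370.5 px/mm 0.453
0.065 pred col 370.76 mask 365 378 371.5 px/mm 0.457
0.08 pred col 371.63 mask 376 379 377.5 px/mm 0.462
cup 0.82 [355. 151. 376. 174.] 306
cup dark [[358 154  17  21 239]
 [352 169   6   6  26]] [[366.08786611 162.17991632]
 [354.53846154 172.07692308]]
pred rim [364.69280279 155.92657603] [364.10204752 160.05306148]
[array([355.2, 154.8]), array([374.3, 157.1])]
155 [51 59 77 90 94 93 92 92 92 92 92 93 93 92 90 77 53 28 11  4  3  5  7  4
  2  2  1  1  3  5 10 16 23 29 32]
157 [51 59 76 89 93 94 93 92 93 94 93 92 92 90 82 62 34 12  2  1  3  3  3  3
  4  3  3  4  5  2  1  2  5 13 18]
159 [50 58 76 88 93 93 92 92 92 91 91 91 89 86 75 55 30 10  3  2  5  6  4  2
  3  3  4  4  3  1  2  5  5  8 12]
161 [44 48 59 71 75 74 72 70 69 67 66 64 62 58 51 40 25 11  4  5  6  6  5  4
  4  4  5  4  3  3  3  2  5 15 22]
```

Cup and tube measurements agree: shift the hand −1.3 mm in y (tool y +0.13 cm). Descending to about 3 mm above the cup floor.

{"fn": "carry_out", "kwargs": {
  "targets": [0, 0.13, 0.5, 0, 0, 0, 0, 0.13, 1.5, 0, 0, 0, 0, 0.13, 3, 0, 0, 0, 0, 0.13, 4, 0, 0, 0, 0, 0.13, 4.7, 0, 0, 0, 0, 0.13, 5.2, 0, 0, 0, 0, 0.13, 5.7, 0, 0, 0, 0, 0.13, 6.1, 0, 0, 0, 0, 0.13, 6.5, 0, 0, 0, 0, 0.13, 6.8, 0, 0, 0, 0, 0.13, 6.8, 0, 0, 0, 0, 0.13, 6.8, 0, 0, 0]
}}

```text
clock: 22.28
ee_pos: [0.4792, 0.1103, 0.216]
eef_rot: [[1.0, -0.03, 0.0], [-0.03, -1.0, 0.0], [0.0, -0.0, -1.0]]
force: [-1.2, 0.4, 0.1]
width: 0.36
```

{"fn": "carry_out", "kwargs": {
  "targets": [0, 0, 0.1, 0, 0, 0, 0, 0, 0.2, 0, 0, 0, 0, 0, 0.3, 0, 0, 0, 0, 0, 0.4, 0, 0, 0, 0, 0, 0.4, 0, 0, 0, 0, 0, 0.4, 0, 0, 0]
}}

```text
clock: 22.78
ee_pos: [0.4792, 0.1102, 0.2119]
eef_rot: [[1.0, -0.03, -0.0], [-0.03, -1.0, -0.0], [-0.0, 0.0, -1.0]]
force: [0.4, 0.7, -0.2]
width: 0.359
```

{"fn": "carry_out", "kwargs": {
  "targets": [0, 0, 0.05, 0, 0, 0, 0, 0, 0.1, 0, 0, 0, 0, 0, 0.1, 0, 0, 0, 0, 0, 0.1, 0, 0, 0]
}}

```text
clock: 23.12
ee_pos: [0.4793, 0.1103, 0.2113]
eef_rot: [[1.0, -0.03, 0.0], [-0.03, -1.0, 0.0], [0.0, -0.0, -1.0]]
force: [-0.7, -0.5, 1.3]
width: 0.363
```

{"fn": "carry_out", "kwargs": {
  "targets": [0, 0, 0.05, 0, 0, 0, 0, 0, 0.1, 0, 0, 0, 0, 0, 0.1, 0, 0, 0, 0, 0, 0.1, 0, 0, 0]
}}

```text
clock: 23.45
ee_pos: [0.4793, 0.1102, 0.2101]
eef_rot: [[1.0, -0.03, 0.0], [-0.03, -1.0, 0.0], [0.0, -0.0, -1.0]]
force: [0.3, 0.2, 2.9]
width: 0.36
```

{"fn": "carry_out", "kwargs": {
  "targets": [0, 0, 0.05, 0, 0, 0, 0, 0, 0.1, 0, 0, 0, 0, 0, 0.15, 0, 0, 0, 0, 0, 0.2, 0, 0, 0, 0, 0, 0.25, 0, 0, 0, 0, 0, 0.3, 0, 0, 0, 0, 0, 0.35, 0, 0, 0, 0, 0, 0.35, 0, 0, 0, 0, 0, 0.35, 0, 0, 0]
}}

```text
clock: 24.2
ee_pos: [0.4794, 0.1103, 0.2069]
eef_rot: [[1.0, -0.03, 0.001], [-0.03, -1.0, 0.0], [0.001, -0.0, -1.0]]
force: [-1.4, 0.3, 6.3]
width: 0.361
```

```bash
python3 - <<'E'
from h import *
F=[];Z=[]
for i in range(6):
    p=arm.get_image("scene"); o=arm.get_obs(); F.append(o["force"]);Z.append(o["ee_pos"][2])
print(np.mean(F,0).round(2),np.std(F,0).round(2),np.mean(Z).round(5),o["moment"],o["width"],o["clock"])
r=arm.masks_of("cup",p); print(r and np.round(r[0]["extent"],1))
b=(325,95,405,195)
cv2.imwrite("pics/f.png",cv2.resize(np.clip(p["img"][b[1]:b[3],b[0]:b[2]]*2.0,0,255).astype(np.uint8),None,fx=6,fy=6,interpolation=3))
E
```

```text
[-0.61  0.09  6.54] [0.27 0.35 0.34] 0.2069 [-0.07731294  0.19120994  0.02933582] 0.361601331852526 24.5
[410.8 235.5 448.4 299.9]
```

View pics/f.png

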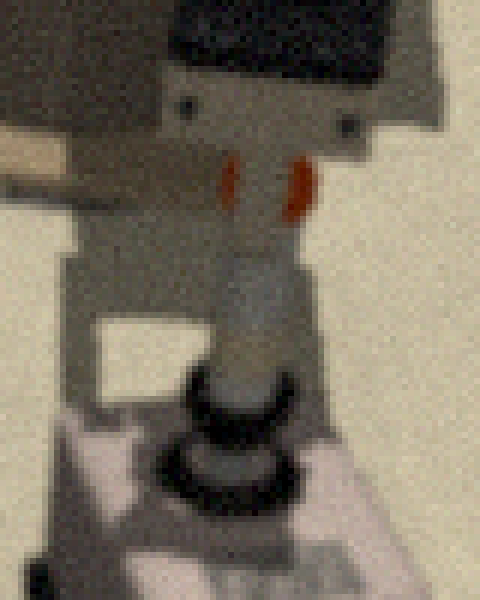

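The tube stands upright and centred in the cup, with the cup lower than before. Force gives about 4.5 mm of press and height gives 4.1–4.9 mm, so I'll add 0.4 mm.

{"fn": "carry_out", "kwargs": {
  "targets": [0, 0, 0.02, 0, 0, 0, 0, 0, 0.04, 0, 0, 0, 0, 0, 0.04, 0, 0, 0, 0, 0, 0.04, 0, 0, 0, 0, 0, 0.04, 0, 0, 0]
}}

```text
clock: 24.97
ee_pos: [0.4794, 0.1103, 0.2065]
eef_rot: [[1.0, -0.03, 0.001], [-0.03, -1.0, 0.0], [0.001, -0.0, -1.0]]
force: [-0.4, 0.5, 6.5]
width: 0.36
```

```bash
python3 - <<'E'
from h import *
F=[];Z=[]
for i in range(10):
    p=arm.get_image("scene"); o=arm.get_obs(); F.append(o["force"]);Z.append(o["ee_pos"][2])
print(np.mean(F,0).round(2),np.std(F,0).round(2),np.mean(Z).round(5),o["width"],o["clock"])
E
```

```text
[-1.32  0.08  6.73] [0.41 0.23 0.4 ] 0.20657 0.3591321903340014 25.4667
```

```bash
python3 -c "
from plant import arm
print(arm.close_job())"
```

```text
the job is handed in; nothing more can be done
None
```

I did the job as asked and handed it in at about 25.5 s, with the tube still gripped and holding the cup down about 5 mm. There was no verdict.

- **Head:** I lifted it straight off the cup and lowered it onto open bench near (0.44, −0.07). I released it only after contact showed at the expected height (force changed to about +2.8 N). A later picture shows it the right way up. The position fitted from the picture gave x = 0.42 instead of 0.44, probably because shadow hid part of the head.
- **Tube:** I took the orange-capped tube from the rack by its cap and stood it in the bare cup. The picture taken while pressing shows it upright and centred. I did not check the other tubes, the bottle or the tip box in a final picture; no contact with them was seen.
- **Press depth:** The last force reading, about 6.7 N plus 0.5 N for the tube's weight, gives about 4.7 mm. Height readings gave 4.5–5.2 mm. All are well short of the 10 mm stop.

**Readings that disagreed:**
- **Fingertip height:** The fingertips sit about 21 mm higher than the reported TCP. My first grasp closed on air above the head, touching nothing, and I corrected all later heights.
- **First tube grip:** It caught the cap above the pads, so I opened and gripped again on the cap.
- **Cap opening:** The gripper read about 33.5 mm on the cap instead of the stated 34.5 mm.

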